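Transfer a row of bushings to the dispatch tray in order

TASK

Move the four coloured bushings from the plywood board into the four pockets of the blue tray, one standing flat on the floor of each pocket, never letting one tip over. Keep the order of the row: the bushing that stands farthest left on the board at the start (as seen from the robot) goes into the pocket next to the tray's white end block, the one that stood next to it into the next pocket, and so on to the rightmost bushing in the pocket farthest from the white block.

Things in the scene. Friction and masses are not known exactly. Their poses are not given: they have to be found in the camera images.
- bush_yellow: yellow hard-nylon bushing, loose, upright: foot flange 52 mm diameter and 10 mm high, above it a plain round body of 40 mm diameter up to 62 mm, then a bare steel sleeve 26 mm across with a dark bore as its top face, 66 mm in all; about 0.16 kg. Origin: centre of its underside; z up along its axis. Grip it on the 40 mm body.
- bush_red: red hard-nylon bushing, loose, upright: foot flange 52 mm diameter and 10 mm high, above it a plain round body of 40 mm diameter up to 62 mm, then a bare steel sleeve 26 mm across with a dark bore as its top face, 66 mm in all; about 0.16 kg. Origin: centre of its underside; z up along its axis. Grip it on the 40 mm body.
- bush_green: green hard-nylon bushing, loose, upright: foot flange 52 mm diameter and 10 mm high, above it a plain round body of 40 mm diameter up to 62 mm, then a bare steel sleeve 26 mm across with a dark bore as its top face, 66 mm in all; about 0.16 kg. Origin: centre of its underside; z up along its axis. Grip it on the 40 mm body.
- bush_black: black hard-nylon bushing, loose, upright: foot flange 52 mm diameter and 10 mm high, above it a plain round body of 40 mm diameter up to 62 mm, then a bare steel sleeve 26 mm across with a dark bore as its top face, 66 mm in all; about 0.16 kg. Origin: centre of its underside; z up along its axis. Grip it on the 40 mm body.
- tile_yellow: yellow flat tile 74 x 72 mm, 6 mm thick, fixed on top of the bare plywood board (100 x 350 mm, 18 mm thick, fixed) in a straight row of four, 80 mm apart. The yellow bushing stands on it at the start, within 8 mm of its middle, its underside 24 mm above the table. Origin: centre of the tile's underside; y runs along the row towards the robot's left, x away from the robot.
- tile_red: red flat tile 74 x 72 mm, 6 mm thick, fixed on top of the bare plywood board (100 x 350 mm, 18 mm thick, fixed) in a straight row of four, 80 mm apart. The red bushing stands on it at the start, within 8 mm of its middle, its underside 24 mm above the table. Origin: centre of the tile's underside; y runs along the row towards the robot's left, x away from the robot.
- tile_green: green flat tile 74 x 72 mm, 6 mm thick, fixed on top of the bare plywood board (100 x 350 mm, 18 mm thick, fixed) in a straight row of four, 80 mm apart. The green bushing stands on it at the start, within 8 mm of its middle, its underside 24 mm above the table. Origin: centre of the tile's underside; y runs along the row towards the robot's left, x away from the robot.
- tile_black: black flat tile 74 x 72 mm, 6 mm thick, fixed on top of the bare plywood board (100 x 350 mm, 18 mm thick, fixed) in a straight row of four, 80 mm apart. The black bushing stands on it at the start, within 8 mm of its middle, its underside 24 mm above the table. Origin: centre of the tile's underside; y runs along the row towards the robot's left, x away from the robot.
- tray: blue plastic tray, fixed, 84 mm (x) by 325 mm (y) with four pockets in a row along its y axis, plus a solid deck at each end (to 415 mm overall). Floor 5 mm thick; walls and dividers 5 mm thick, their tops and the decks 18 mm above the table. Origin: centre of its underside; y along the row towards the robot's left, x away from the robot. Pocket middles lie at y = +120, +40, -40 and -120 mm, x = 0; each pocket is 74 mm (x) by about 75 mm (y) inside.
- end_white: white block 50 x 26 mm, 16 mm high, fixed on the deck at one end of the tray (either end), its middle 187 mm from the tray's middle, 67 mm from the middle of the nearest pocket; a blue block of the same shape stands at the other end. Origin: centre of its underside.

How it is judged:
At the end, for the whole second after the job is handed in: Each bushing stands upright (within 0.08 rad) and still on the floor of its own pocket (underside 2 to 9 mm above the table), within about 15 mm of the pocket's middle; counted from the white block, the pockets hold the bushings in the order in which their tiles lie from left to right on the board (angle between each of bush_yellow, bush_red, bush_green, bush_black's own z axis and vertical below 0.08 rad and z of bush_yellow in the frame of tray between 0.002 and 0.009 m and x of bush_yellow in the frame of tray between -0.015 and 0.015 m and linear speed of each of bush_yellow, bush_red, bush_green, bush_black below 0.02 m/s and angular speed of each of bush_yellow, bush_red, bush_green, bush_black below 0.2 rad/s and ((y of each of tile_red, tile_green, tile_black in the frame of tile_yellow below 0 m and horizontal distance between bush_yellow and end_white between 0.051 and 0.083 m) or (y of tile_red in the frame of tile_yellow above 0 m and y of each of tile_green, tile_black in the frame of tile_yellow below 0 m and horizontal distance between bush_yellow and end_white between 0.131 and 0.163 m) or (y of each of tile_red, tile_black in the frame of tile_yellow below 0 m and y of tile_green in the frame of tile_yellow above 0 m and horizontal distance between bush_yellow and end_white between 0.131 and 0.163 m) or (y of each of tile_red, tile_green in the frame of tile_yellow below 0 m and y of tile_black in the frame of tile_yellow above 0 m and horizontal distance between bush_yellow and end_white between 0.131 and 0.163 m) or (y of each of tile_red, tile_green in the frame of tile_yellow above 0 m and y of tile_black in the frame of tile_yellow below 0 m and horizontal distance between bush_yellow and end_white between 0.211 and 0.243 m) or (y of each of tile_red, tile_black in the frame of tile_yellow above 0 m and y of tile_green in the frame of tile_yellow below 0 m and horizontal distance between bush_yellow and end_white between 0.211 and 0.243 m) or (y of tile_red in the frame of tile_yellow below 0 m and y of each of tile_green, tile_black in the frame of tile_yellow above 0 m and horizontal distance between bush_yellow and end_white between 0.211 and 0.243 m) or (y of each of tile_red, tile_green, tile_black in the frame of tile_yellow above 0 m and horizontal distance between bush_yellow and end_white between 0.291 and 0.323 m)) and z of bush_red in the frame of tray between 0.002 and 0.009 m and x of bush_red in the frame of tray between -0.015 and 0.015 m and ((y of each of tile_yellow, tile_green, tile_black in the frame of tile_red below 0 m and horizontal distance between bush_red and end_white between 0.051 and 0.083 m) or (y of tile_yellow in the frame of tile_red above 0 m and y of each of tile_green, tile_black in the frame of tile_red below 0 m and horizontal distance between bush_red and end_white between 0.131 and 0.163 m) or (y of each of tile_yellow, tile_black in the frame of tile_red below 0 m and y of tile_green in the frame of tile_red above 0 m and horizontal distance between bush_red and end_white between 0.131 and 0.163 m) or (y of each of tile_yellow, tile_green in the frame of tile_red below 0 m and y of tile_black in the frame of tile_red above 0 m and horizontal distance between bush_red and end_white between 0.131 and 0.163 m) or (y of each of tile_yellow, tile_green in the frame of tile_red above 0 m and y of tile_black in the frame of tile_red below 0 m and horizontal distance between bush_red and end_white between 0.211 and 0.243 m) or (y of each of tile_yellow, tile_black in the frame of tile_red above 0 m and y of tile_green in the frame of tile_red below 0 m and horizontal distance between bush_red and end_white between 0.211 and 0.243 m) or (y of tile_yellow in the frame of tile_red below 0 m and y of each of tile_green, tile_black in the frame of tile_red above 0 m and horizontal distance between bush_red and end_white between 0.211 and 0.243 m) or (y of each of tile_yellow, tile_green, tile_black in the frame of tile_red above 0 m and horizontal distance between bush_red and end_white between 0.291 and 0.323 m)) and z of bush_green in the frame of tray between 0.002 and 0.009 m and x of bush_green in the frame of tray between -0.015 and 0.015 m and ((y of each of tile_yellow, tile_red, tile_black in the frame of tile_green below 0 m and horizontal distance between bush_green and end_white between 0.051 and 0.083 m) or (y of tile_yellow in the frame of tile_green above 0 m and y of each of tile_red, tile_black in the frame of tile_green below 0 m and horizontal distance between bush_green and end_white between 0.131 and 0.163 m) or (y of each of tile_yellow, tile_black in the frame of tile_green below 0 m and y of tile_red in the frame of tile_green above 0 m and horizontal distance between bush_green and end_white between 0.131 and 0.163 m) or (y of each of tile_yellow, tile_red in the frame of tile_green below 0 m and y of tile_black in the frame of tile_green above 0 m and horizontal distance between bush_green and end_white between 0.131 and 0.163 m) or (y of each of tile_yellow, tile_red in the frame of tile_green above 0 m and y of tile_black in the frame of tile_green below 0 m and horizontal distance between bush_green and end_white between 0.211 and 0.243 m) or (y of each of tile_yellow, tile_black in the frame of tile_green above 0 m and y of tile_red in the frame of tile_green below 0 m and horizontal distance between bush_green and end_white between 0.211 and 0.243 m) or (y of tile_yellow in the frame of tile_green below 0 m and y of each of tile_red, tile_black in the frame of tile_green above 0 m and horizontal distance between bush_green and end_white between 0.211 and 0.243 m) or (y of each of tile_yellow, tile_red, tile_black in the frame of tile_green above 0 m and horizontal distance between bush_green and end_white between 0.291 and 0.323 m)) and z of bush_black in the frame of tray between 0.002 and 0.009 m and x of bush_black in the frame of tray between -0.015 and 0.015 m and ((y of each of tile_yellow, tile_red, tile_green in the frame of tile_black below 0 m and horizontal distance between bush_black and end_white between 0.051 and 0.083 m) or (y of tile_yellow in the frame of tile_black above 0 m and y of each of tile_red, tile_green in the frame of tile_black below 0 m and horizontal distance between bush_black and end_white between 0.131 and 0.163 m) or (y of each of tile_yellow, tile_green in the frame of tile_black below 0 m and y of tile_red in the frame of tile_black above 0 m and horizontal distance between bush_black and end_white between 0.131 and 0.163 m) or (y of each of tile_yellow, tile_red in the frame of tile_black below 0 m and y of tile_green in the frame of tile_black above 0 m and horizontal distance between bush_black and end_white between 0.131 and 0.163 m) or (y of each of tile_yellow, tile_red in the frame of tile_black above 0 m and y of tile_green in the frame of tile_black below 0 m and horizontal distance between bush_black and end_white between 0.211 and 0.243 m) or (y of each of tile_yellow, tile_green in the frame of tile_black above 0 m and y of tile_red in the frame of tile_black below 0 m and horizontal distance between bush_black and end_white between 0.211 and 0.243 m) or (y of tile_yellow in the frame of tile_black below 0 m and y of each of tile_red, tile_green in the frame of tile_black above 0 m and horizontal distance between bush_black and end_white between 0.211 and 0.243 m) or (y of each of tile_yellow, tile_red, tile_green in the frame of tile_black above 0 m and horizontal distance between bush_black and end_white between 0.291 and 0.323 m))); the robot touches nothing.
It fails at once if the yellow bushing is tipped by more than 0.6 rad (angle between bush_yellow's own z axis and vertical above 0.6 rad).
It fails at once if the red bushing is tipped by more than 0.6 rad (angle between bush_red's own z axis and vertical above 0.6 rad).
It fails at once if the green bushing is tipped by more than 0.6 rad (angle between bush_green's own z axis and vertical above 0.6 rad).
It fails at once if the black bushing is tipped by more than 0.6 rad (angle between bush_black's own z axis and vertical above 0.6 rad).
It also fails if it takes over 83 s, if anything falls off the work surface, if the arm or the gripper's body presses on something with over 40 N, if the wrist force passes 120 N, or if a joint passes its speed limit or range.

ROBOT

A 6-joint arm with a two-finger parallel gripper is mounted at the origin on the work surface. World frame = base frame: x ahead of the robot, y to its left, z up, the work surface at z = 0. Lengths are in m, angles in rad, forces in N, time in s.
With the tool pointing down it reaches from about 0.325 to 0.9 m from the base axis. Payload 6.1 kg.
Tool frame: the origin (TCP) lies where the fingers leave the gripper's body, on its centre line; the fingertips stand 70 mm ahead of it and the grasp point (between the pads) lies 51 mm ahead of it; z points along the fingers, y is the line along which they close (so a half turn about z gives the same grasp; the last joint's range is limited). The gripper opens to 87 mm and grips with 3 to 60 N. Pads are 19 mm wide; open, the fingers measure 117 mm over their backs; the gripper's body (75 mm by 190 mm) begins 51 mm behind the grasp point.
Start: joints at [-0.126, 0.22, 1.526, -0, 1.395, -0.126], TCP at [0.625, -0, 0.292] pointing down, gripper open.
Joint ranges: [-2.98, 2.98], [-0.91, 2.08], [0.09, 2.57], [-1.24, 4.39], [0.2, 2.65], [-2.68, 2.68]. Speed limits (rad/s): [2.57, 2.57, 3.01, 3.14, 3.14, 3.14].

INTERFACE

Orientations are given as a rotation vector (axis times angle).
In Python, from cell import manip gives the robot as it stands. Calls block until the motion is done:
- manip.goto(position, orientation): joint-space move of the TCP to a pose.
- manip.line_to(position, rate=0.15, frame=None, stop_force=None): straight line of the TCP; frame=None keeps the orientation; rate is the mean speed in m/s. With stop_force (N) it stops when the force on the tool has changed by that much, and returns True; else False.
- manip.movej(angles): joint-space move.
- manip.command_gripper(opening, squeeze=None): finger opening in m; squeeze is the grip in N (None keeps the last); returns when the fingers have stopped.
- manip.wait(seconds).
- manip.ik(position, orientation): joint angles nearest the present ones, or None.
- manip.state(): the state.
- manip.grab_frame(name): name is "scene" or "side" or "wrist"; returns a dict with "image" (420x560x3 uint8, red, green, blue), "fx", "fy", "cx", "cy" (pixels), "R" (3x3) and "t" (3): a world point X has camera coordinates R X + t; the wrist camera has in their place "hand_eye" (4x4, takes a point from camera to tool coordinates, whose origin is the TCP and whose axes are the flange's). Camera axes: x right, y down, z forward; pixel columns grow to the right and rows downward; lengths in m; the calibration is good to about 2 mm. A picture is of the moment at which its call begins: read the wrist's pose just before it. There is no depth.
A pose or a line that the arm cannot do raises manip.MotionError and nothing moves.
- manip.sign_off(): hands the job in; it is judged then, once.
Trained networks look in a picture, given as the dict that the camera call returned (one of the last four; its "shot" number tells which), for a name from the list of things; names that differ only in an ending like _2 or _b are one class to them, and where a whole thing is asked for, a point or a joint stands for the part that bears it (a point fixed in the world has none). Each returns a list of dicts, best first, with "p" (0 to 1); they miss things now and then, are a little off and sometimes report something else, mostly with a low value. They report only what shows in the picture. A call takes as long as a camera call.
- manip.masks_of(target, picture): "region" (420x560 bool, what is visible of it) and "position" ([column, row] in pixels, amid what is visible of it).
The state is a dict: "time_s": time; "qpos": joint angles; "joint_vel": joint speeds; "effort": joint torques, N m; "ee_pos": TCP position; "eef_rot": TCP orientation; "ft_force": force on the tool from outside, world axes, zero at the start; "torque": the same for the moment, N m; "opening": finger opening in m; "finger_force": force on a finger pad.
Only numpy, scipy, OpenCV 4.12 (cv2) and the standard library are available. Lean on these libraries where they do the work, as an engineer would, in place of code of your own. Each camera call takes 0.05 s, during which the arm holds its last target. There are 200 camera calls.

## Working session

There is one attempt and no reset: what is moved stays moved. The work goes in short steps, each a Python script; the robot and the scene stay as the last script left them, time stands still between calls to the robot, and variables do not carry over. Pictures are saved under pics/ and viewed, at most 14 in all, crops included, and the job is handed in when it is done.

```bash
mkdir -p pics; ls; python3 - <<'E'
from cell import manip
import cv2,numpy as np
s=manip.state();print(s['time_s'],s['ee_pos'],s['eef_rot'])
for n in ("scene","side","wrist"):
    f=manip.grab_frame(n);cv2.imwrite(f"pics/{n}0.png",f["image"][:,:,::-1])
    if n=="wrist":print(f["hand_eye"])
    else:print(n,f["fx"],f["cx"],f["cy"],-np.array(f["R"]).T@np.array(f["t"]),np.array(f["R"]).round(2).tolist())
    for t in ["bush_yellow","bush_red","bush_green","bush_black","tile_yellow","tile_red","tile_green","tile_black","tray","end_white"]:
        print(n,t,[(round(d["p"],2),np.round(d["position"],1).tolist(),int(d["region"].sum())) for d in manip.masks_of(t,f)[:3]])
print(manip.state()['time_s'])
E
```

```text
pics
0.0 [6.24520021e-01 5.33482622e-05 2.91160729e-01] [-2.22038196e+00 -2.22036129e+00  1.84497831e-03]
scene 392.1936732177041 276.852275730134 208.52335229666747 [1.025609   0.20380476 0.4242177 ] [[-0.42, 0.91, -0.0], [0.54, 0.25, -0.81], [-0.73, -0.34, -0.59]]
scene bush_yellow [(0.72, [212.1, 154.6], 802)]
scene bush_red [(0.6, [286.2, 174.6], 946)]
scene bush_green [(0.77, [253.5, 164.9], 841)]
scene bush_black [(0.78, [327.6, 182.9], 1008)]
scene tile_yellow [(0.75, [217.6, 172.3], 371)]
scene tile_red [(0.77, [283.4, 195.9], 498)]
scene tile_green [(0.95, [244.5, 185.8], 424)]
scene tile_black [(0.93, [329.7, 206.8], 552)]
scene tray [(0.71, [285.3, 170.7], 936), (0.69, [247.7, 181.7], 428), (0.63, [295.3, 258.2], 11395)]
scene end_white [(0.75, [175.3, 215.9], 445)]
side 521.4631207088036 281.93180514391577 211.42485756319914 [ 0.3362998  -0.67534938  0.48572349] [[0.95, -0.31, 0.01], [-0.16, -0.51, -0.84], [0.27, 0.8, -0.54]]
side bush_yellow [(0.62, [249.9, 296.4], 2086)]
side bush_red [(0.65, [217.3, 220.5], 990)]
side bush_green [(0.88, [233.2, 254.0], 1307), (0.19, [2
[... 697 characters left out ...]
0e+00  1.00000000e+00]]
wrist bush_yellow [(0.58, [161.0, 350.1], 173)]
wrist bush_red [(0.66, [124.0, 228.0], 2783), (0.46, [268.4, 133.5], 22214)]
wrist bush_green [(0.61, [133.7, 272.4], 559), (0.47, [284.1, 319.8], 797), (0.17, [160.5, 349.7], 111)]
wrist bush_black [(0.96, [112.7, 151.3], 3176)]
wrist tile_yellow [(0.76, [172.3, 347.0], 186), (0.16, [148.0, 203.3], 1959)]
wrist tile_red [(0.55, [146.6, 203.9], 1875)]
wrist tile_green [(0.88, [141.8, 258.9], 482), (0.74, [170.9, 347.4], 219)]
wrist tile_black [(0.74, [144.6, 135.2], 2283), (0.32, [131.2, 272.3], 601)]
wrist tray [(0.73, [268.3, 138.2], 22696), (0.7, [146.3, 136.1], 2388)]
wrist end_white [(0.6, [282.8, 321.6], 768)]
1.65
```

View pics/scene0.png

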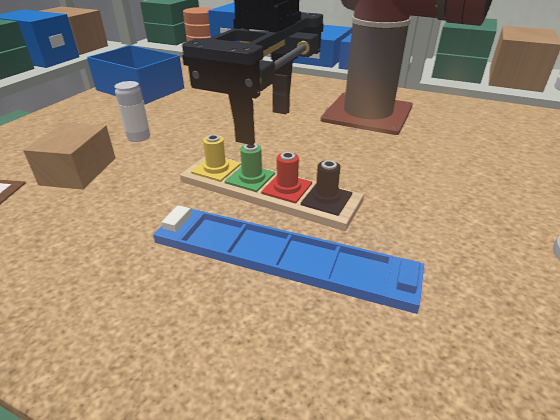

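View pics/side0.png

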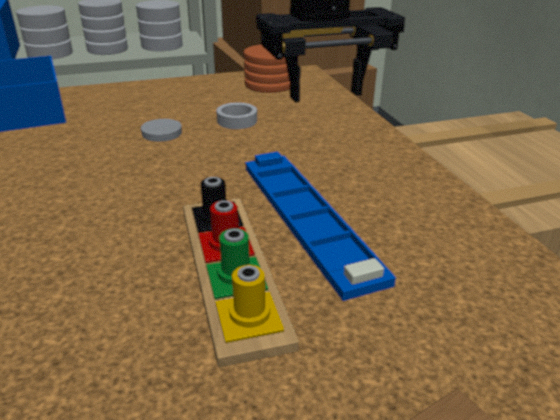

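View pics/wrist0.png

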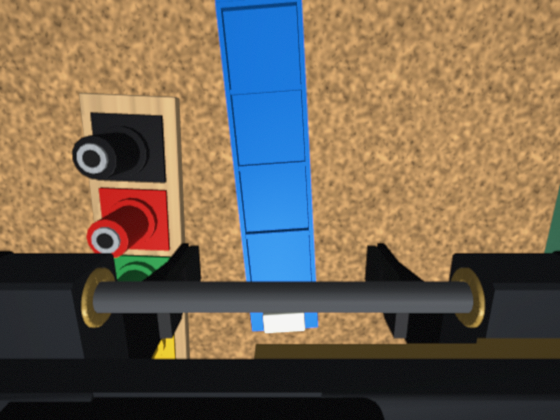

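Scene view: yellow (213,138), green (251,147), red (288,155) and black (328,164) sleeve tops, with the tray's white block at (175,217). The side camera looks along +y, so yellow is nearest and rightmost, and black is leftmost. The white block is at the −y (right) end of the tray. The wrist view shows the board and tray almost parallel to y.

```bash
cat > h.py <<'E'
from cell import manip
import cv2,numpy as np
from scipy.optimize import minimize
def cam(n):
    f=manip.grab_frame(n); f["K"]=np.array([[f["fx"],0,f["cx"]],[0,f["fy"],f["cy"]],[0,0,1]])
    if n=="wrist": raise ValueError
    f["R"]=np.array(f["R"]);f["t"]=np.array(f["t"]); return f
def proj(f,X):
    c=np.asarray(X)@f["R"].T+f["t"]; p=c@f["K"].T; return p[:,:2]/p[:,2:]
def onplane(f,uv,z):
    d=f["R"].T@np.linalg.solve(f["K"],[uv[0],uv[1],1]); o=-f["R"].T@f["t"]
    return o+d*(z-o[2])/d[2]
def ring(f,uv,r=9):
    # sleeve-top centre near uv: centroid of filled hull of bright grey pixels
    u,v=map(int,uv); im=f["image"][v-r:v+r+1,u-r:u+r+1]
    hsv=cv2.cvtColor(im,cv2.COLOR_RGB2HSV)
    m=((hsv[...,1]<70)&(hsv[...,2]>95)).astype(np.uint8)
    n,l,st,_=cv2.connectedComponentsWithStats(m,connectivity=8)
    k=1+np.argmax(st[1:,4]); h=cv2.convexHull(np.argwhere(l==k)[:,::-1].astype(np.int32))
    M=cv2.boundingRect(h); e=cv2.minEnclosingCircle(h)
    fill=np.zeros_like(m); cv2.fillConvexPoly(fill,h,1); c=np.argwhere(fill)[:,::-1].mean(0)
    return c+[u-r,v-r],M[2:]
def traymask(f,seed):
    hsv=cv2.cvtColor(f["image"],cv2.COLOR_RGB2HSV)
    m=((hsv[...,0]>98)&(hsv[...,0]<125)&(hsv[...,1]>130)).astype(np.uint8)
    w=manip.masks_of("end_white",f)[0]["region"]; m|=w.astype(np.uint8)
    m=cv2.morphologyEx(m,cv2.MORPH_CLOSE,np.ones((5,5)))
    n,l=cv2.connectedComponents(m); return (l==l[seed[1],seed[0]]).astype(np.uint8)
def hull(f,p):
    x,y,a=p; c,s=np.cos(a),np.sin(a); P=[[sx*.042,sy*.2075,z] for sx in(-1,1) for sy in(-1,1) for z in(0,.018)]
    blk=[[sx*.025,sy*.187+e*.013,z] for sx in(-1,1) for sy in(-1,1) for e in(-1,1) for z in (.018,.034)]
    m=np.zeros((420,560),np.uint8)
    for Q in (P,[b for b in blk if b[1]>0],[b for b in blk if b[1]<0]):
        Q=np.array(Q);W=np.c_[x+c*Q[:,0]-s*Q[:,1],y+s*Q[:,0]+c*Q[:,1],Q[:,2]]
        cv2.fillConvexPoly(m,cv2.convexHull((proj(f,W)*16).round().astype(np.int32)),1,lineType=8,shift=4)
    return m
def fit(fs,ms,p0):
    # finite steps in scaled units so Nelder-Mead sees whole pixels
    S=np.array([.01,.01,.03])
    g=lambda q:sum(float((hull(f,p0+q*S)^m).sum())/m.sum() for f,m in zip(fs,ms))
    r=minimize(g,np.zeros(3),method="Nelder-Mead",options=dict(initial_simplex=np.r_[[[0,0,0]],2*np.eye(3)],xatol=.01,fatol=1e-4,maxiter=400))
    return p0+r.x*S,r.fun
E
python3 - <<'E'
from h import *
a,b=cam("scene"),cam("side")
sc=dict(black=(328,164),red=(288,155),green=(251,147),yellow=(213,138));sd=dict(black=(213,182),red=(224,206),green=(234,235),yellow=(249,273))
for k in sc:
    (c1,m1),(c2,m2)=ring(a,sc[k]),ring(b,sd[k],13)
    print(k,c1.round(1),m1,c2.round(1),m2,onplane(a,c1,.09).round(4),onplane(b,c2,.09).round(4))
ma,mb=traymask(a,(300,260)),traymask(b,(350,255))
p0=np.r_[onplane(a,(290,258),.018)[:2],0]
print(p0,ma.sum(),mb.sum())
for fs,ms in(([a,b],[ma,mb]),([a],[ma]),([b],[mb])): 
    p,e=fit(fs,ms,p0);p,e=fit(fs,ms,p);print(p.round(4),e)
for n,f in (("scene",a),("side",b)):
    w=manip.masks_of("end_white",f)[0]["position"];print("white",n,onplane(f,w,.034).round(4))
E
```

```text
black [328.6 164.4] (16, 10) [212.5 180.7] (17, 9) [0.4623 0.039  0.09  ] [0.4577 0.0342 0.09  ]
red [287.4 155.7] (15, 9) [223.7 205.6] (18, 12) [ 0.463 -0.037  0.09 ] [ 0.4581 -0.0431  0.09  ]
green [250.3 146.6] (15, 8) [233.6 234.5] (20, 14) [ 0.4593 -0.1126  0.09  ] [ 0.4547 -0.1181  0.09  ]
yellow [212.6 137.6] (14, 8) [248.2 273. ] (21, 15) [ 0.4564 -0.1957  0.09  ] [ 0.4525 -0.2014  0.09  ]
[0.62959745 0.04087195 0.        ] 11400 8037
[0.6148 0.0224 0.0731] 0.20066318277964412
[0.6125 0.019  0.0724] 0.12175438596491228
[0.6146 0.0227 0.0745] 0.0676869478661192
white scene [ 0.6345 -0.16    0.034 ]
white side [ 0.6225 -0.1718  0.034 ]
```

```bash
cat >> h.py <<'E'
from scipy.spatial.transform import Rotation as Ro
def wcam():
    s=manip.state(); f=manip.grab_frame("wrist")
    f["K"]=np.array([[f["fx"],0,f["cx"]],[0,f["fy"],f["cy"]],[0,0,1]])
    T=np.eye(4);T[:3,:3]=Ro.from_rotvec(s["eef_rot"]).as_matrix();T[:3,3]=s["ee_pos"]
    C=np.linalg.inv(T@np.array(f["hand_eye"])); f["R"],f["t"]=C[:3,:3],C[:3,3]; return f
B=dict(black=[.460,.0366],red=[.4605,-.040],green=[.457,-.1155],yellow=[.4545,-.1985])
E
python3 - <<'E'
from h import *
a=cam("scene");ma=traymask(a,(300,260));h=hull(a,[.6148,.0224,.0731])
o=a["image"].copy();o[ma>0]=o[ma>0]//2+np.array([0,127,0],np.uint8)
for m,c in((ma,(0,255,0)),(h,(255,0,0))): cv2.drawContours(o,cv2.findContours(m,0,1)[0],-1,c,1)
s=manip.state();r=s["eef_rot"]
manip.goto([.54,-.13,.32],r)
f=wcam(); w=f["image"].copy()
for k,p in B.items():
    q=proj(f,[[*p,.09]])[0]
    try: c,m=ring(f,q,22);print(k,q.round(1),c.round(1),m,onplane(f,c,.09).round(4))
    except Exception as e: print(k,q,e)
    cv2.circle(w,tuple(int(v) for v in q),3,(255,0,255),-1)
m=hull(f,[.6148,.0224,.0731]);cv2.drawContours(w,cv2.findContours(m,0,1)[0],-1,(255,0,0),1)
d=manip.masks_of("end_white",f);print([(x["p"],x["position"],onplane(f,x["position"],.034).round(4)) for x in d])
cv2.imwrite("pics/a1.png",o[:,:,::-1]);cv2.imwrite("pics/w1.png",w[:,:,::-1]);print(manip.state()["time_s"])
E
```

```text
black [187.08005298   1.24791386] OpenCV(4.12.0) /io/opencv/modules/imgproc/src/color.cpp:199: error: (-215:Assertion failed) !_src.empty() in function 'cvtColor'

red [194.2  96.5] [192.6  95.9] (28, 29) [ 0.459  -0.0395  0.09  ]
green [196.2 178.4] [194.9 178.1] (27, 26) [ 0.4558 -0.1152  0.09  ]
yellow [199.5 257.2] [204.  256.4] (12, 22) [ 0.4592 -0.1976  0.09  ]
[(0.94, [355.8, 212.0], array([ 0.6269, -0.1661,  0.034 ]))]
2.825
```

View pics/a1.png

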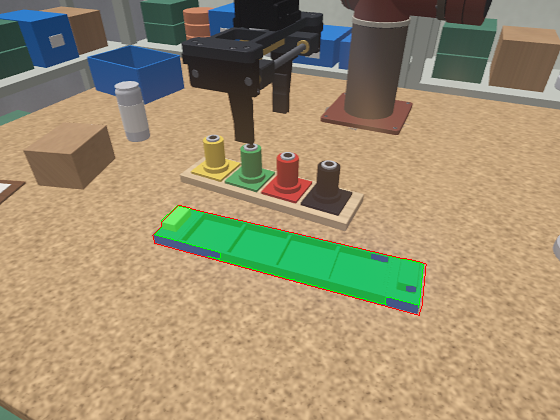

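View pics/w1.png

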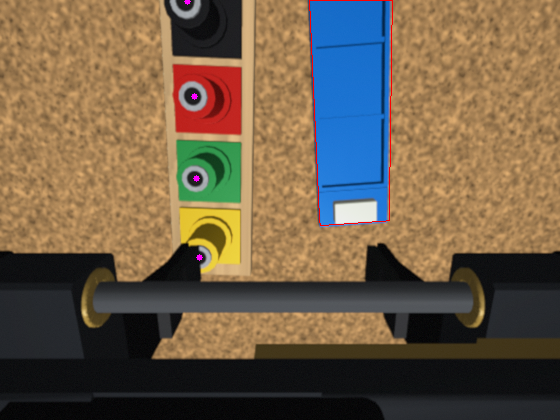

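Both overlays fit: the red tray outline follows the tray edges, and the magenta marks sit on the sleeve tops in the wrist view (red 194,96; green 196,178; yellow 199,257). Black goes first.

```bash
cat >> h.py <<'E'
TR=(.6145,.0220,.0731)
PK=dict(black=-.12,red=-.04,green=.04,yellow=.12)
ROT=[-2.2214415,-2.2214415,0]
def move(k):
    x,y=B[k]; ly=PK[k]; X,Y=TR[0]-np.sin(TR[2])*ly,TR[1]+np.cos(TR[2])*ly
    manip.command_gripper(.087)
    manip.goto([x,y,.225],ROT)
    if manip.line_to([x,y,.118],rate=.15,stop_force=12): print("contact on descent");return False
    manip.command_gripper(0.03,20); s=manip.state(); print(k,"grip",s["opening"],s["finger_force"])
    if not .036<s["opening"]<.044: return False
    manip.line_to([x,y,.225],rate=.15); print("open",manip.state()["opening"])
    manip.line_to([X,Y,.225],rate=.2)
    manip.line_to([X,Y,.115],rate=.15)
    hit=manip.line_to([X,Y,.0975],rate=.04,stop_force=6); s=manip.state();print("place",hit,s["ee_pos"],s["ft_force"],s["opening"])
    manip.wait(.2); manip.command_gripper(.087); manip.line_to([X,Y,.225],rate=.2); print(manip.state()["time_s"])
    return True
E
python3 - <<'E'
from h import *
move("black")
f=cam("scene");g=cam("side");cv2.imwrite("pics/p1.png",np.hstack([f["image"][80:330,120:460],g["image"][100:350,150:450]])[:,:,::-1])
E
```

```text
black grip 0.03955916314470405 20.10354328667745
open 0.03937724856073497
place True [ 0.62352901 -0.09776815  0.09856442] [-0.21137884 -0.39854123  4.40247874] 0.039845556372075756
11.0167
```

View pics/p1.png

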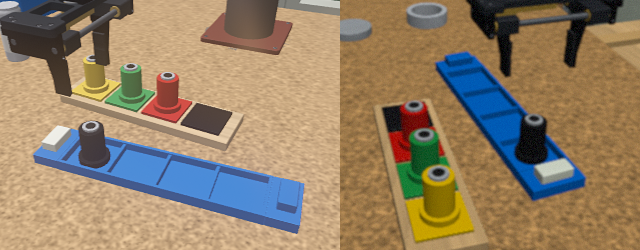

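Black stands upright in the pocket beside the white block, at about (93,145) in the left crop and (533,138) in the right. Next the other three.

```bash
python3 - <<'E'
from h import *
for k in("red","green","yellow"):
    if not move(k): break
manip.goto([.50,-.12,.33],ROT)
f=cam("scene");g=cam("side");cv2.imwrite("pics/p2.png",np.hstack([f["image"][80:330,120:460],g["image"][100:350,150:450]])[:,:,::-1])
c,s=np.cos(TR[2]),np.sin(TR[2])
for k,ly in PK.items():
    q=[TR[0]-s*ly,TR[1]+c*ly,.071]
    for h in(f,g):
        try:
            u=ring(h,proj(h,[q])[0],11)
            w=onplane(h,u[0],.071)[:2]-TR[:2]; print(k,u[1],(w@[[c,-s],[s,c]]).round(4))
        except Exception as e: print(k,e)
print(manip.state()["time_s"])
E
```

```text
red grip 0.039436866884039516 20.062714421655983
open 0.0395589708849605
place True [ 0.61771161 -0.01794244  0.09857753] [-0.35644741  0.02361172  4.88300705] 0.03945511517798536
18.925
green grip 0.039492523617433724 20.159187116660178
open 0.039280204541497256
place True [0.61186173 0.06190406 0.0985788 ] [-0.25663093 -0.56177102  4.14320629] 0.039322606699462345
27.1667
yellow grip 0.03932056279344887 20.145880698692054
open 0.03936584298696727
place True [0.60602008 0.14174301 0.09856772] [ 0.02764863 -0.58734813  3.71524619] 0.0396532542416307
36.4833
black (18, 12) [ 0.0038 -0.1171]
black (20, 17) [-0.0003 -0.1166]
red (17, 12) [ 0.0042 -0.0375]
red (17, 14) [-0.0013 -0.0386]
green (19, 13) [0.0039 0.0412]
green (16, 11) [-0.0005  0.0392]
yellow (19, 14) [0.0037 0.1206]
yellow (13, 7) [-0.0008  0.1157]
37.7333
```

View pics/p2.png

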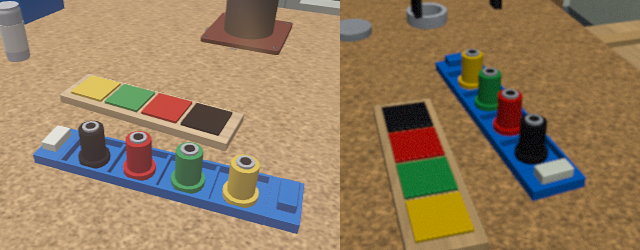

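All four stand upright in their pockets, in the order black, red, green, yellow from the white block: (93,145), (138,155), (189,165) and (243,180) in the left crop. Each is within about 5 mm of its pocket's middle, and the gripper is clear.

```bash
python3 -c "
from cell import manip
manip.wait(.3);print(manip.sign_off())"
```

```text
the job is handed in; nothing more can be done
None
```

The job is handed in: black, red, green and yellow stand upright in the tray in that order from the white block, each within about 5 mm of its pocket's middle, after about 38 s of the 83 s allowed; the judge's verdict was not shown.

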